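# Clear the test chamber's cover and hold it at its balance point

### The job

I want to adjust the gas struts of the grey test chamber, but somebody left an empty mug on its cover: first hang the mug by its handle on the near peg of the mug stand. Then raise the cover, which has a bow handle in front, 5 to 10 degrees past its balance point (about 60 degrees open) so that I see the struts take over, without letting them throw it up to its stop, bring it back to 5 to 10 degrees below the balance point, where it barely loads them, and finish holding it still there while I reach in. Leave the multimeter, the screwdriver and the side cutters where they lie.

Things in the scene. Friction and masses are not known exactly. Their poses are not given: they have to be found in the camera images.
- mug_middle (a point): Empty stoneware mug, 0.17 to 0.27 kg, standing upright on the cover. Hollow cup 78 mm across, 92 mm high, wall about 6 mm. This point is on the cup's axis, half-way up (46 mm below the rim). z points up out of the mouth; the handle sticks out along -y. Best pinched from above across the rim's wall opposite the handle (+y side; middle of the wall 36 mm from the axis).
- mug_eye (a point): Centre of the opening of the mug's handle: 50 mm from the cup's axis along the mug's -y, 8 mm above half height. The opening runs through along the mug's x axis; about 24 mm wide (along y) and 34 mm high, its upper edge 17 mm above this point. The handle is up to 32 mm long along the mug's x.
- mug_stand: Wooden mug stand, fixed: round base 128 mm across, a post 17 to 21 mm thick and 214 mm high, two pegs 9 mm thick in line: the near one along the stand's -x axis (towards the robot), the far one along +x. Origin at the centre of the base's underside, z up.
- peg_mid (a point): Middle of the near peg, on its axis, 45 mm from the post's axis and 197 mm above the table. The peg's free length runs from 10 to 80 mm from the post's axis along the stand's -x and rises outwards by 12 degrees. Axes as the stand's.
- peg_tip (a point): Free end of the near peg (rounded, radius 4.5 mm), on its axis, 80 mm from the post's axis and 204 mm above the table.
- chamber: Grey sheet-metal test chamber, fixed, 180 x 240 mm and with its cover 127 mm high. Origin at the centre of its underside, z up; its front with the handle faces its -x axis; y is along the width.
- cover_hinge (a point): Middle of the cover's hinge line, at the back of the chamber, 90 mm behind the chamber's origin and 102 mm up. The line runs along the chamber's y axis. Axes turn with the cover.
- handle_mid (a point): Middle of the bow handle's round grip bar on the front of the cover: 12 mm thick, along the chamber's y axis, straight for 108 mm, 42 mm in front of the cover's skirt (36 mm clear behind the bar). Cover shut: 224 mm in front of the hinge line and 12.5 mm above it. The bar may turn in the grip as the cover swings, so the hand can keep pointing down.
- cover (a joint): Opening angle of the cover in rad: 0 shut, 1.75 at its stop. Two gas struts act on it. Below the balance point at 1.05 rad (60 degrees) it falls shut by itself, above it the struts lift it by themselves to the stop. To lift it from shut takes about 5 N at the handle, falling to nothing at the balance point; 0.1 rad below that it takes about 0.6 N to hold.
- multimeter: Hand multimeter lying on the table, 140 x 68 x 40 mm, loose; leave it alone. Origin at the centre of its underside.
- screwdriver: Large screwdriver with blue handle lying on the table, 187 mm long, loose; leave it alone. Origin at the centre of its underside.
- side_cutters: Side cutters with red grips lying on the table, 137 mm long, 10 mm high, loose; leave them alone. Origin at the centre of their underside.
Not all that is in view belongs to the job. What is shaped like the part that bears mug_middle but turquoise is not meant.

How it is judged (in metres and radians):
On the way, in this order (a step that is already met when the one before it is completed fails the run):
1. the mug hangs free by its handle on the near peg of the stand (x of mug_eye in the frame of peg_mid between -0.04 and 0.045 m and y of mug_eye in the frame of peg_mid between -0.028 and 0.028 m and z of mug_eye in the frame of peg_mid between -0.035 and 0.03 m and contact force between mug and mug_stand above 0.8 N and contact force between mug and the arm below 0.1 N and contact force between mug and the fingers below 0.1 N), for 0.3 s.
2. the cover is raised past its balance point (beyond 1.10 rad) (value of joint cover above 1.1 rad), for 0.1 s.
At the end, for the whole second after the job is handed in: The fingers hold the cover still, 0.80 to 1.03 rad open (46 to 59 degrees), just below its balance point at 1.05 rad, and the mug hangs by its handle on the near peg of the stand, touching no part of the robot (all of step 1 and value of joint cover between 0.8 and 1.03 rad and velocity of joint cover between -0.05 and 0.05 rad/s and contact force between the fingers and cover above 0.3 N); the arm keeps its last pose, push and grip.
It fails at once if the cover is let up towards its stop (beyond 1.5 rad) (value of joint cover above 1.5 rad).
It fails at once if the multimeter, screwdriver or side cutters are moved by more than 3 cm (distance of any of multimeter, screwdriver, side_cutters from where it was at the start of the episode above 0.03 m).
It also fails if it takes over 64 s, if anything falls off the work surface, if the arm or the gripper's body presses on something with over 40 N, if the wrist force passes 120 N, or if a joint passes its speed limit or range.

### The arm

A 6-joint arm with a two-finger parallel gripper is mounted at the origin on a cart in front of the work surface, level with it; the furniture and walls round the work are solid. World frame = base frame: x ahead of the robot, y to its left, z up, the work surface at z = 0. Lengths are in mm, angles in rad, forces in N, time in s.
With the tool pointing down it reaches from about 275 to 725 mm from the base axis. Payload 15.9 kg.
Tool frame: the origin (TCP) lies on the centre line of the jaws, within the pads' length; the fingertips stand 11 mm ahead of it and the grasp point (between the pads) lies 8 mm behind it; z points along the fingers, y is the line along which they close (so a half turn about z gives the same grasp; the last joint's range is limited). The gripper opens to 85 mm and grips with 20 to 120 N. Pads are 22 mm wide; open, the fingers measure 114 mm over their backs; the gripper's body (76 mm by 85 mm) begins 54 mm behind the grasp point. The pads swing forward as they close: fully open they stand 13 mm farther back than shut.
Start: joints at [-1.286, 0.213, -0.034, 1.323, 0, 1.571], TCP at [140.477, -479.845, 211.506] pointing down, gripper open.
Joint ranges: [-2.98, 2.98], [-0.74, 1.72], [-1.14, 1.35], [-2.1, 2.04], [-1.57, 1.44], [-3.14, 3.14]. Speed limits (rad/s): [1.89, 1.89, 2.39, 2.57, 3.14, 3.14].

### API

Orientations are given as a rotation vector (axis times angle).
In Python, from rig import * gives the robot as it stands.
- The arm moves only by the tool servo_tool, never from a script. Its arguments are lists of equal length, an entry for each row: "jaw": the closure, from -1 (fully open) to 1 (shut); "travel": the shift along the tool's x, y, z in mm, a list of three; "yaw": the turn about the tool's z in degrees. In form: {"jaw": [jaw, ...], "travel": [[x, y, z], ...], "yaw": [yaw, ...]}. A call has 1 to 10 rows; each row is the pose to reach, as a shift and turn from the pose commanded when the call began, along the tool's axes at that moment; what a row does not reach only later rows make up. A row lasts 1/12 s, in which the tool goes at most 41.7 mm and 7.16 degrees, less where a joint would pass 70% of its speed; a pose out of reach is approached as far as the arm can. A call with a gripper value outside its range is refused whole. The fingers move at their own pace and stop on an object; the grip force is fixed at half the most. Time passes only in rows, so rows that repeat a pose let the fingers close. It gives the time, the measured TCP pose, the force, the opening and the grip force at its end, in the units of the state.
- read_state(): the state, without advancing time (a new reading comes with each control period).
- snapshot(name): name is "side" or "top"; returns a dict with "pixels" (480x640x3 uint8, red, green, blue), "fx", "fy", "cx", "cy" (pixels), "k1" (the pictures are not rectified: a ray, as slopes to the right and down, at radius r is drawn at 1 + k1 r^2 times it, then the intrinsics apply), "R" (3x3) and "t" (3): a world point X has camera coordinates R X + t. Camera axes: x right, y down, z forward; pixel columns grow to the right and rows downward; lengths in mm; the calibration is good to about 2 mm. A picture is of the moment at which its call begins. There is no depth.
- sign_off(): hands the job in; it is judged then, once.
Trained networks look in a picture, given as the dict that the camera call returned (one of the last four; its "shot" number tells which), for a name from the list of things; names that differ only in an ending like _2 or _b are one class to them, and where a whole thing is asked for, a point or a joint stands for the part that bears it (a point fixed in the world has none). Each returns a list of dicts, best first, with "conf" (0 to 1); they miss things now and then, are a little off and sometimes report something else, mostly with a low value. They report only what shows in the picture. A call takes as long as a camera call. They do not tell look-alikes from the thing itself.
- outline_of(picture, thing): "pixels" (480x640 bool, what is visible of it) and "bbox" ([left, top, right, bottom] in pixels, round what is visible of it).
The state is a dict: "clock": time; "qpos": joint angles; "joint_vel": joint speeds; "effort": joint torques, N m; "ee_pos": TCP position; "ee_rot": TCP orientation; "ft_force": force on the tool from outside, world axes, zero at the start; "moment": the same for the moment, N m; "grip_width": finger opening in mm; "gripper_force": force on a finger pad.
Only numpy, scipy, OpenCV 4.12 (cv2) and the standard library are available. Lean on these libraries where they do the work, as an engineer would, in place of code of your own. Each camera call takes 0.05 s, during which the arm holds its last target. There are 200 camera calls.

## Working session

There is one attempt and no reset: what is moved stays moved. The work goes in short steps, Python scripts to look and compute and a tool call to move; the robot and the scene stay as the last step left them, time stands still between calls to the robot, and variables do not carry over. Pictures are saved under pics/ and viewed, at most 10 in all, crops included, and the job is handed in when it is done.

Besides the shell and the picture viewer there is one more tool, called after ">>>" in YAML: its name, and indented under it one key for each argument. servo_tool: Moves the arm, as the interface text tells. Its arguments: {"type":"object","properties":{"jaw":{"type":"array","items":{"type":"number"}},"travel":{"type":"array","items":{"type":"array","items":{"type":"number"}}},"yaw":{"type":"array","items":{"type":"number"}}},"required":["jaw","travel","yaw"]}

```bash
ls; mkdir -p pics; cat > h.py <<'E'
from rig import *
import numpy as np, cv2
def cam(p):
    return np.array(p["R"]),np.array(p["t"])
def proj(p,X):
    R,t=cam(p);c=np.atleast_2d(X)@R.T+t;s=c[:,:2]/c[:,2:];s=s*(1+p["k1"]*(s**2).sum(1,keepdims=True))
    return s*[p["fx"],p["fy"]]+[p["cx"],p["cy"]]
def ray(p,u,v):
    d=np.array([(u-p["cx"])/p["fx"],(v-p["cy"])/p["fy"]]);s=d.copy()
    for _ in range(20): s=d/(1+p["k1"]*(s@s))
    R,t=cam(p);return -R.T@t,R.T@np.array([s[0],s[1],1])
def onz(p,u,v,z):
    o,d=ray(p,u,v);return o+d*(z-o[2])/d[2]
def save(p,n): cv2.imwrite("pics/"+n,cv2.cvtColor(p["pixels"],cv2.COLOR_RGB2BGR))
E
python3 - <<'E'
from h import *
s=read_state();print({k:np.round(s[k],3) for k in("clock","ee_pos","ee_rot","grip_width")})
for n in("top","side"):
    p=snapshot(n);save(p,n+"0.png")
    R,t=cam(p);print(n,"campos",np.round(-R.T@t),"fwd",np.round(R[2],2))
    for th in("mug_middle","mug_stand","chamber","cover","multimeter","screwdriver","side_cutters"):
        for o in outline_of(p,th)[:3]:print(th,round(o["conf"],2),np.round(o["bbox"]),o["pixels"].sum())
E
```

```text
pics
{'clock': np.float64(0.0), 'ee_pos': array([ 140.378, -479.522,  211.021]), 'ee_rot': array([-3.109, -0.446,  0.   ]), 'grip_width': np.float64(85.734)}
top campos [ 298.  -10. 1270.] fwd [ 0.21 -0.01 -0.98]
mug_middle 0.92 [452. 264. 492. 304.] 1125
mug_middle 0.6 [257. 194. 303. 237.] 1327
chamber 0.69 [221. 180. 334. 288.] 6945
cover 0.72 [222. 179. 337. 290.] 6298
cover 0.33 [358. 173. 406. 252.] 1733
multimeter 0.88 [153. 236. 197. 296.] 1484
screwdriver 0.91 [274. 301. 346. 308.] 390
side_cutters 0.9 [394. 280. 428. 324.] 339
side_cutters 0.43 [258. 194. 301. 238.] 1288
side campos [-26. 967. 650.] fwd [ 0.44 -0.79 -0.42]
mug_middle 0.83 [411. 217. 444. 258.] 1093
mug_middle 0.64 [256. 216. 297. 268.] 1818
mug_stand 0.92 [318. 187. 365. 272.] 676
chamber 0.73 [220. 239. 354. 343.] 8730
chamber 0.61 [348. 296. 391. 341.] 391
cover 0.83 [221. 239. 350. 305.] 4505
multimeter 0.92 [187. 359. 258. 414.] 2543
screwdriver 0.54 [347. 298. 398. 337.] 347
side_cutters 0.67 [403. 266. 431. 287.] 279
side_cutters 0.44 [224. 243. 350. 301.] 4627
```

View pics/top0.png

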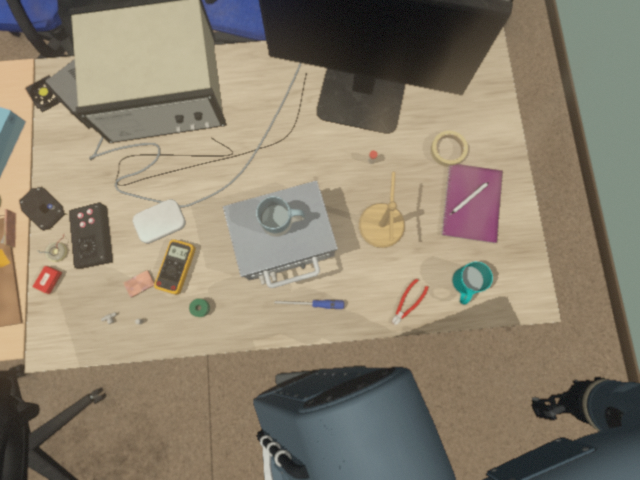

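View pics/side0.png

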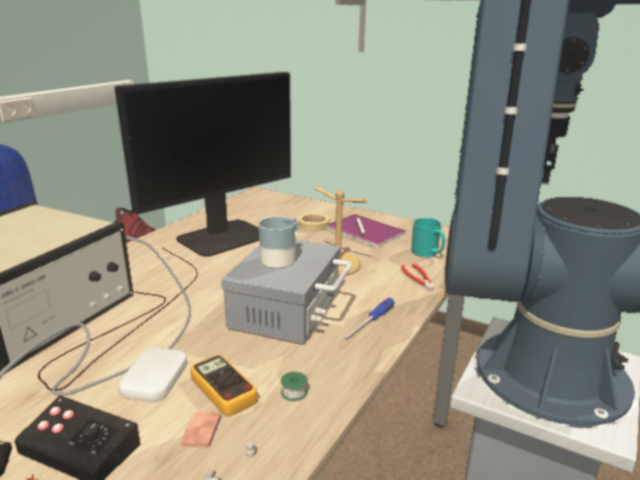

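Two mugs. Grey-blue one at top (278,214) / side (277,242) stands on the cover, so it is the one meant. The one at top (472,282) / side (427,238) is turquoise and on the table, so it is the decoy. I'll confirm this in an enlarged crop.

```bash
python3 - <<'E'
from h import *
a=cv2.imread("pics/top0.png")[165:300,215:430];b=cv2.imread("pics/side0.png")[170:350,215:400]
cv2.imwrite("pics/top0c.png",cv2.resize(a,None,fx=3.7,fy=3.7,interpolation=cv2.INTER_CUBIC))
cv2.imwrite("pics/side0c.png",cv2.resize(b,None,fx=3.3,fy=3.3,interpolation=cv2.INTER_CUBIC))
E
```

```text
(no output)
```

View pics/top0c.png

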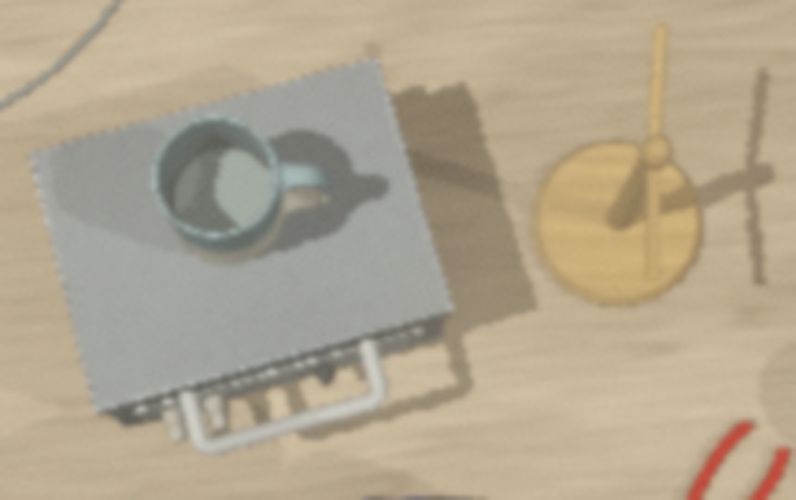

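View pics/side0c.png

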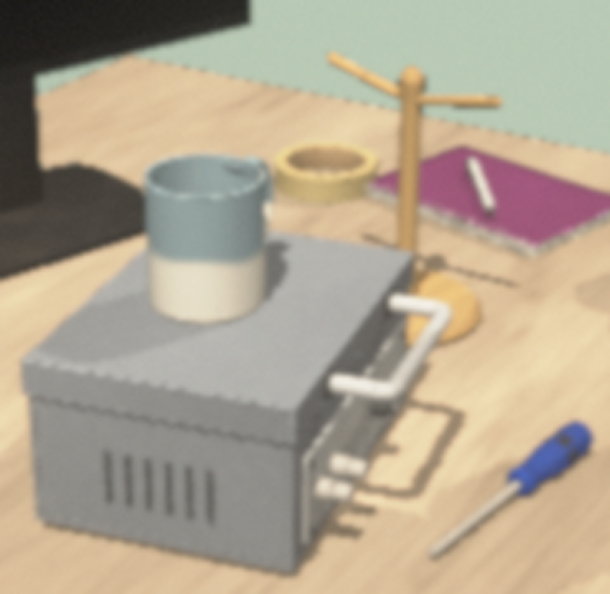

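The crop confirms it: the grey-blue/cream mug stands on the cover, its handle pointing right (top crop 325,178). The stand's post top is at crop (655,150), near peg tip (652,280) and far tip (660,27). Now the metric measurement.

```bash
cat > m.py <<'E'
from h import *
from scipy.optimize import least_squares
T=snapshot("top");S=snapshot("side")
f=lambda x,y:(215+(x+.5)/3.7-.5,165+(y+.5)/3.7-.5)
g=lambda x,y:(215+(x+.5)/3.3-.5,170+(y+.5)/3.3-.5)
def tri(a,b):
    A=[];B=[]
    for p,uv in((T,a),(S,b)):
        o,d=ray(p,*uv);d/=np.linalg.norm(d);P=np.eye(3)-np.outer(d,d);A.append(P);B.append(P@o)
    A=np.vstack(A);B=np.hstack(B);x,r,_,_=np.linalg.lstsq(A,B,rcond=None);return np.round(x,1),np.round(r**.5,1)
if __name__=="__main__":
    C=[onz(T,*f(*c),127) for c in((33,155),(378,60),(450,312),(100,410))]
    print("corners",np.round(C,1)); C=np.array(C)
    print("sizes",[round(np.linalg.norm(C[i]-C[(i+1)%4]),1) for i in range(4)],"centre",C.mean(0))
    w=(C[0]-C[1])+(C[3]-C[2]);print("ydir deg",np.degrees(np.arctan2(w[1],w[0]))-90)
    print("rim circle", [np.round(onz(T,*f(*c),219),1) for c in((152,183),(280,183),(216,117),(216,247))])
    print("mug handle end z~185",onz(T,*f(325,178),185))
    print("base",onz(T,*f(620,222),10), "posttop",onz(T,*f(655,150),214))
    print("neartip z204",onz(T,*f(652,280),204),"fartip",onz(T,*f(660,27),204))
    print("tri post top",tri(f(655,150),g(411,77)),"near",tri(f(652,280),g(497,101)),"far",tri(f(660,27),g(331,57)))
    print("handle bar ends top z114.5",onz(T,*f(207,447),114.5),onz(T,*f(380,398),114.5))
    print("handle tri",tri(f(207,447),g(393,388)),tri(f(380,398),g(443,312)))
    print("FR corner tri",tri(f(450,312),g(412,255)),"FL",tri(f(100,410),g(295,410)))
    for th in("multimeter","screwdriver","side_cutters"):
        for o in outline_of(T,th)[:1]:
            l,t,r,b=o["bbox"];print(th,np.round([onz(T,l,t,15),onz(T,r,b,15)],0).tolist())
E
python3 m.py
```

```text
corners [[636.7 202.7 127. ]
 [682.  -36.5 127. ]
 [502.5 -68.  127. ]
 [459.  167.7 127. ]]
sizes [np.float64(243.5), np.float64(182.2), np.float64(239.7), np.float64(181.2)] centre [570.05527058  66.45900786 127.        ]
ydir deg 10.58618012018323
rim circle [array([584.5, 112.9, 219. ]), array([577.1,  33.7, 219. ]), array([623.4,  70.1, 219. ]), array([540.1,  76.3, 219. ])]
mug handle end z~185 [586.65570422   6.02764726 185.        ]
base [ 579.03507708 -206.10862165   10.        ] posttop [ 577.49149487 -201.67022923  214.        ]
neartip z204 [ 497.1266914 -191.141751   204.       ] fartip [ 661.00397392 -216.87644745  204.        ]
tri post top (array([ 579.9, -203.8,  203.2]), array([0.7])) near (array([ 498.4, -191. ,  202.5]), array([1.5])) far (array([ 660.7, -217.8,  201.6]), array([1.7]))
handle bar ends top z114.5 [429.5521914 100.5854074 114.5      ] [451.2805207  -16.39548131 114.5       ]
handle tri (array([428.9, 100.3, 114.3]), array([1.])) (array([452. , -16.3, 111.9]), array([0.5]))
FR corner tri (array([503.7, -68.1, 122.2]), array([0.5])) FL (array([459.1, 168.1, 122.6]), array([0.8]))
multimeter [[600.0, 414.0, 15.0], [427.0, 303.0, 15.0]]
screwdriver [[403.0, 114.0, 15.0], [362.0, -80.0, 15.0]]
side_cutters [[435.0, -218.0, 15.0], [302.0, -284.0, 15.0]]
```

```bash
cat > go.py <<'E'
import sys
from h import *
from scipy.spatial.transform import Rotation as Ro
# usage: go.py toolxangle x y z [x y z ...] -> travel per waypoint
s=read_state();R=Ro.from_rotvec(s["ee_rot"]).as_matrix();p=np.array(s["ee_pos"])
ang=np.degrees(np.arctan2(R[1,0],R[0,0]));a=list(map(float,sys.argv[1:]))
print("t",s["clock"],"pos",p.round(1),"xang",round(ang,2),"tilt z",R[:,2].round(3),"yaw",round(ang-a[0],1),"w",s["grip_width"].round(1),"F",np.round(s["ft_force"],1))
for w in np.reshape(a[1:],(-1,3)): print(w,"->",(R.T@(w-p)).round(1))
E
python3 go.py 4.6 140.4 -479.5 330 578.6 109.2 330 578.6 109.2 250 578.6 109.2 200
```

```text
Traceback (most recent call last):
  File "go.py", line 7, in <module>
    print("t",s["clock"],"pos",p.round(1),"xang",round(ang,2),"tilt z",R[:,2].round(3),"yaw",round(ang-a[0],1),"w",s["grip_width"].round(1),"F",np.round(s["ft_force"],1))
                                                                                                                   ^^^^^^^^^^^^^^^^^^^^^
AttributeError: 'float' object has no attribute 'round'
```

```bash
sed -i 's/s\["grip_width"\].round(1)/round(float(s["grip_width"]),1)/' go.py
python3 go.py 4.6 140.4 -479.5 330 578.6 109.2 330 578.6 109.2 250 578.6 109.2 200
```

```text
t 1.05 pos [ 140.5 -479.9  211.5] xang 16.32 tilt z [ 0. -0. -1.] yaw 11.7 w 85.7 F [-0.3  0.4  0.4]
[ 140.4 -479.5  330. ] -> [   0.    -0.4 -118.5]
[578.6 109.2 330. ] -> [ 586.  -442.3 -118.5]
[578.6 109.2 250. ] -> [ 586.  -442.3  -38.5]
[578.6 109.2 200. ] -> [ 586.  -442.3   11.5]
```

>>> servo_tool:
  jaw: [-1, -1, -1, -0.3, -0.3, -0.3, -0.3, -0.3, -0.3, -0.3]
  travel:
    - [0, 0, -40]
    - [0, 0, -80]
    - [0, 0, -118]
    - [586, -442, -118]
    - [586, -442, -118]
    - [586, -442, -118]
    - [586, -442, -118]
    - [586, -442, -118]
    - [586, -442, -118]
    - [586, -442, -118]
  yaw: [0, 0, 0, 0, 0, 0, 0, 0, 0, 0]

```text
clock: 1.88
ee_pos: [315.2, -244.0, 329.7]
ee_rot: [3.109, 0.445, 0.001]
ft_force: [0.8, -0.7, 0.3]
grip_width: 55.6
gripper_force: 0.0
```

```bash
python3 go.py 4.6 578.6 109.2 330 578.6 109.2 250 578.6 109.2 200
```

```text
t 1.8833 pos [ 315.2 -244.   329.7] xang 16.29 tilt z [ 0.001 -0.    -1.   ] yaw 11.7 w 55.6 F [ 0.8 -0.7  0.3]
[578.6 109.2 330. ] -> [ 3.519e+02 -2.651e+02 -3.000e-01]
[578.6 109.2 250. ] -> [ 351.9 -265.2   79.7]
[578.6 109.2 200. ] -> [ 351.9 -265.2  129.7]
```

>>> servo_tool:
  jaw: [-0.3, -0.3, -0.3, -0.3, -0.3, -0.3, -0.3, -0.3, -0.3, -0.3]
  travel:
    - [352, -265, 0]
    - [352, -265, 0]
    - [352, -265, 0]
    - [352, -265, 0]
    - [352, -265, 0]
    - [352, -265, 0]
    - [352, -265, 0]
    - [352, -265, 0]
    - [352, -265, 0]
    - [352, -265, 0]
  yaw: [4, 8, 11.7, 11.7, 11.7, 11.7, 11.7, 11.7, 11.7, 11.7]

```text
clock: 2.72
ee_pos: [565.0, 69.8, 329.4]
ee_rot: [-3.121, -0.181, 0.001]
ft_force: [0.3, -0.4, 0.5]
grip_width: 55.3
gripper_force: 0.0
```

>>> servo_tool:
  jaw: [-0.3, -0.3]
  travel:
    - [0, 0, 0]
    - [0, 0, 0]
  yaw: [0, 0]

```text
clock: 2.88
ee_pos: [565.0, 67.3, 328.2]
ee_rot: [-3.122, -0.173, 0.004]
ft_force: [0.3, 0.5, -0.3]
grip_width: 55.3
gripper_force: 0.0
```

```bash
python3 go.py 4.6 578.6 109.2 330 578.6 109.2 250 578.6 109.2 200
```

```text
t 2.8833 pos [565.   67.3 328.2] xang 6.34 tilt z [-0.004  0.015 -1.   ] yaw 1.7 w 55.3 F [ 0.3  0.5 -0.3]
[578.6 109.2 330. ] -> [ 18.2 -40.1  -1.2]
[578.6 109.2 250. ] -> [ 18.3 -38.9  78.8]
[578.6 109.2 200. ] -> [ 18.5 -38.2 128.8]
```

>>> servo_tool:
  jaw: [-0.3, -0.3, -0.3, -0.3]
  travel:
    - [18, -40, 20]
    - [18, -40, 50]
    - [18, -40, 50]
    - [18, -40, 50]
  yaw: [1.7, 1.7, 1.7, 1.7]

```text
clock: 3.22
ee_pos: [579.2, 82.7, 279.8]
ee_rot: [-3.1, -0.189, 0.01]
ft_force: [-0.9, -0.2, 1.3]
grip_width: 55.2
gripper_force: 0.0
```

```bash
python3 go.py 4.6 578.6 109.2 250 578.6 109.2 200
```

```text
t 3.2167 pos [579.2  82.7 279.8] xang 6.98 tilt z [-0.008  0.036 -0.999] yaw 2.4 w 55.2 F [-0.9 -0.2  1.3]
[578.6 109.2 250. ] -> [  2.8 -25.3  30.7]
[578.6 109.2 200. ] -> [  3.  -23.4  80.6]
```

```bash
python3 - <<'E'
from h import *
s=read_state();print(np.round(s["qpos"],3),np.round(s["joint_vel"],3),s["ee_rot"])
E
```

```text
[0.121 0.41  0.408 1.572 0.037 3.141] [-0.002 -0.021  0.089  0.038 -0.002  0.   ] [-3.09959139 -0.18902929  0.00953798]
```

>>> servo_tool:
  jaw: [-0.3, -0.3, -0.3, -0.3, -0.3, -0.3, -0.3, -0.3, -0.3, -0.3]
  travel:
    - [0, 0, -20]
    - [0, 0, -30]
    - [0, 0, -30]
    - [0, 0, -30]
    - [0, 0, -30]
    - [0, 0, -30]
    - [0, 0, -30]
    - [0, 0, -30]
    - [0, 0, -30]
    - [0, 0, -30]
  yaw: [-7, -14, -21, -28, -35, -42, -49, -56, -63, -70]

```text
clock: 4.05
ee_pos: [580.9, 81.7, 313.2]
ee_rot: [-2.43, -1.944, -0.033]
ft_force: [0.3, -0.1, 0.4]
grip_width: 55.5
gripper_force: 0.0
```

>>> servo_tool:
  jaw: [-0.3, -0.3, -0.3, -0.3, -0.3, -0.3, -0.3, -0.3, -0.3, -0.3]
  travel:
    - [0, 0, 0]
    - [0, 0, 0]
    - [0, 0, 0]
    - [0, 0, 0]
    - [0, 0, 0]
    - [0, 0, 0]
    - [0, 0, 0]
    - [0, 0, 0]
    - [0, 0, 0]
    - [0, 0, 0]
  yaw: [-7, -14, -21, -28, -35, -42, -49, -56, -63, -70]

```text
clock: 4.88
ee_pos: [581.0, 81.7, 313.2]
ee_rot: [-0.88, -3.003, -0.054]
ft_force: [0.7, 0.4, 0.0]
grip_width: 55.5
gripper_force: 0.0
```

```bash
python3 go.py 184.6 578.6 109.2 310 578.6 109.2 250 578.6 109.2 200
```

```text
t 4.8833 pos [581.   81.7 313.2] xang 147.34 tilt z [-0.002  0.037 -0.999] yaw -37.3 w 55.5 F [0.7 0.4 0. ]
[578.6 109.2 310. ] -> [16.8 21.8  4.2]
[578.6 109.2 250. ] -> [15.5 20.  64.2]
[578.6 109.2 200. ] -> [ 14.4  18.5 114.1]
```

>>> servo_tool:
  jaw: [-0.3, -0.3, -0.3, -0.3, -0.3, -0.3, -0.3, -0.3, -0.3, -0.3]
  travel:
    - [16.8, 21.8, 4]
    - [16.8, 21.8, 4]
    - [16.8, 21.8, 4]
    - [16.8, 21.8, 4]
    - [16.8, 21.8, 4]
    - [16.8, 21.8, 4]
    - [15.5, 20, 40]
    - [15.5, 20, 64]
    - [15.5, 20, 64]
    - [15.5, 20, 64]
  yaw: [-7, -14, -21, -28, -35, -37.3, -37.3, -37.3, -37.3, -37.3]

```text
clock: 5.72
ee_pos: [578.1, 109.4, 249.2]
ee_rot: [0.117, -3.135, -0.057]
ft_force: [-0.7, -0.2, 0.9]
grip_width: 55.2
gripper_force: 0.0
```

```bash
python3 go.py 184.6 578.6 109.2 200
python3 - <<'E'
from h import *
p=snapshot("top");a=p["pixels"][165:300,215:430];q=snapshot("side")["pixels"][150:285,215:430]
cv2.imwrite("pics/a1.png",cv2.resize(np.vstack([a,q])[:,:,::-1],None,fx=2.2,fy=2.2,interpolation=cv2.INTER_CUBIC))
E
```

```text
t 5.7167 pos [578.1 109.4 249.2] xang -175.71 tilt z [-0.005  0.036 -0.999] yaw -360.3 w 55.2 F [-0.7 -0.2  0.9]
[578.6 109.2 200. ] -> [-0.6 -2.  49.1]
```

View pics/a1.png

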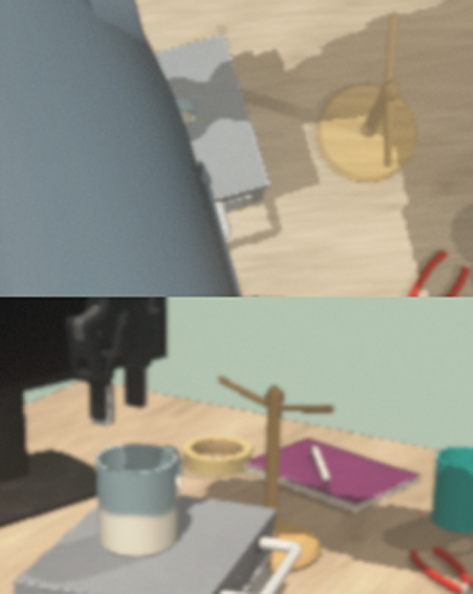

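The crop shows the fingers open above the mug: tips at crop (100,420) and (135,405), rim centre at crop (138,458). I'll check this against the projection.

```bash
python3 - <<'E'
from h import *
q=snapshot("side")
c=lambda X:(((proj(q,X)-[215,150])*2.2)+[0,297]).round()
print(c([[578,109+27,245],[578,109-27,245],[578.6,109.2,219],[581.5,73.3,219]]))
E
```

```text
[[103. 450.]
 [136. 432.]
 [120. 466.]
 [139. 454.]]
```

```bash
python3 - <<'E'
from h import *
q=snapshot("side")
a=q["pixels"][150:260,215:330][:,:,::-1]
cv2.imwrite("pics/a2.png",cv2.resize(a,None,fx=5,fy=5,interpolation=cv2.INTER_CUBIC))
s=read_state();print(s["ee_pos"],s["grip_width"])
c=lambda X:((proj(q,X)-[215,150])*5).round()
print(c([[578,109+27,245],[578,109-27,245],[578,109,249],[578,109,300]]))
E
```

```text
[579.37903132 109.91855351 249.48916147] 55.61421511667732
[[235. 347.]
 [309. 307.]
 [272. 318.]
 [269. 200.]]
```

View pics/a2.png

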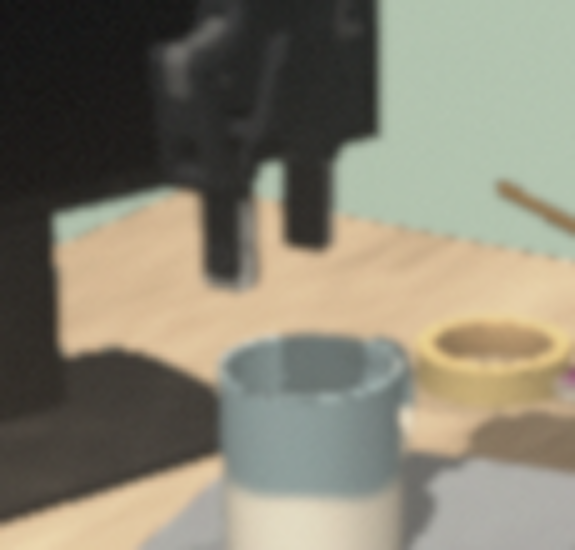

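Tips are at (232,288) and (308,248), about 25 mm higher than I predicted. Columns match well. I'll lower partway and check again.

>>> servo_tool:
  jaw: [-0.3, -0.3, -0.3]
  travel:
    - [0, -1, 15]
    - [0, -1.5, 25]
    - [0, -1.5, 25]
  yaw: [0, 0, 0]

```text
clock: 6.17
ee_pos: [578.3, 109.2, 221.5]
ee_rot: [0.118, -3.134, -0.057]
ft_force: [0.2, -0.9, -0.9]
grip_width: 55.2
gripper_force: 0.0
```

```bash
python3 - <<'E'
from h import *
q=snapshot("side");s=read_state();print(s["ee_pos"],s["grip_width"],s["ft_force"])
a=q["pixels"][150:260,215:330][:,:,::-1]
cv2.imwrite("pics/a3.png",cv2.resize(a,None,fx=5,fy=5,interpolation=cv2.INTER_CUBIC))
c=lambda X:((proj(q,X)-[215,150])*5).round()
print(c([[578.6,109.2,219],[578.6,136,221],[578,82,221]]))
E
```

```text
[578.40487304 109.28386261 222.51846781] 55.56176592428133 [-0.17530026  0.4326047   1.34129943]
[[273. 385.]
 [235. 402.]
 [310. 360.]]
```

View pics/a3.png

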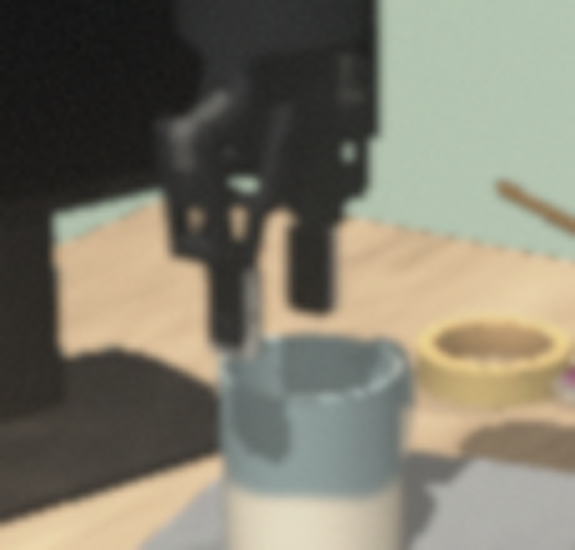

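Tips now at (238,352) and (312,312), straddling the near rim wall (273,390) symmetrically. Going down and closing.

>>> servo_tool:
  jaw: [-0.3, -0.3, -0.3, 1, 1, 1, 1, 1, 1, 1]
  travel:
    - [0, -0.5, 15]
    - [0, -1, 31]
    - [0, -1, 31]
    - [0, -1, 31]
    - [0, -1, 31]
    - [0, -1, 31]
    - [0, -1, 31]
    - [0, -1, 31]
    - [0, -1, 31]
    - [0, -1, 31]
  yaw: [0, 0, 0, 0, 0, 0, 0, 0, 0, 0]

```text
clock: 7.05
ee_pos: [578.9, 109.6, 191.9]
ee_rot: [0.119, -3.136, -0.058]
ft_force: [1.4, 0.1, 7.2]
grip_width: 0.4
gripper_force: 26.9
```

```bash
python3 - <<'E'
from h import *
q=snapshot("side");s=read_state();print(s["ee_pos"],s["grip_width"],s["ft_force"],s["gripper_force"])
a=q["pixels"][150:260,215:330][:,:,::-1]
cv2.imwrite("pics/a4.png",cv2.resize(a,None,fx=5,fy=5,interpolation=cv2.INTER_CUBIC))
E
```

```text
[578.89025703 109.53066176 191.91058944] 0.23577690366843673 [ 0.57864103 -0.34812279  6.01822664] 26.905402824631892
```

View pics/a4.png

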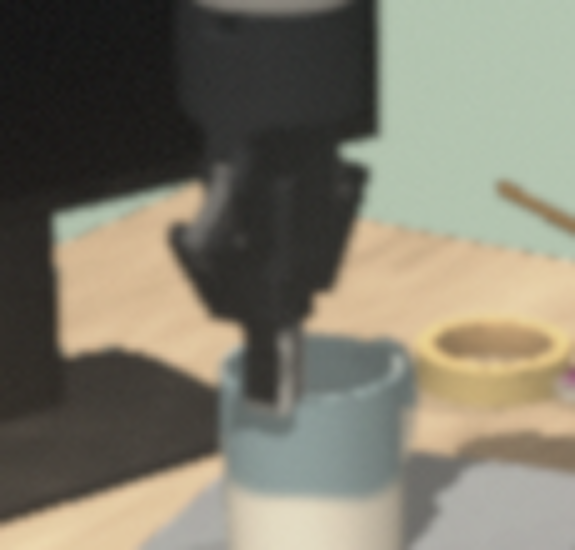

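The fingers shut to 0.4 mm with about 6 N upward: the tips closed on top of the rim instead of straddling it, so they sit higher than I assumed. I'll lift, open and go deeper.

>>> servo_tool:
  jaw: [1, -0.3, -0.3, -0.3, -0.3, -0.3, -0.3, -0.3, -0.3, -0.3]
  travel:
    - [0, 0, -15]
    - [0, 0, -15]
    - [0, 0, -15]
    - [0, 0, -15]
    - [0, 0, -15]
    - [0, 0, -15]
    - [0, 0, -5]
    - [0, 0, 5]
    - [0, 0, 10]
    - [0, 0, 10]
  yaw: [0, 0, 0, 0, 0, 0, 0, 0, 0, 0]

```text
clock: 7.93
ee_pos: [577.3, 109.7, 179.0]
ee_rot: [0.118, -3.132, -0.057]
ft_force: [-0.1, -0.7, -0.8]
grip_width: 55.5
gripper_force: 0.3
```

```bash
python3 - <<'E'
from h import *
q=snapshot("side");s=read_state();print(s["ee_pos"],s["grip_width"],s["ft_force"],s["gripper_force"])
a=q["pixels"][150:260,215:330][:,:,::-1]
cv2.imwrite("pics/a5.png",cv2.resize(a,None,fx=5,fy=5,interpolation=cv2.INTER_CUBIC))
E
```

```text
[577.59068457 109.78452177 179.93201386] 55.5846200880249 [0.07310294 0.20238668 0.90391942] 0.27653467026539147
```

View pics/a5.png

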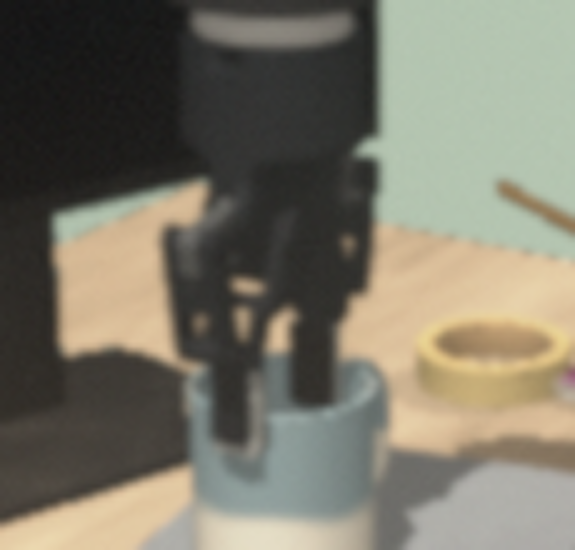

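The mug moved: its rim is now at crop (287,390), about 6 px left and 5 px down. The inner finger (315,400) is inside the cup and the outer one (238,445) outside. I'll quantify the shift by image registration.

```bash
python3 - <<'E'
from h import *
q=snapshot("side")
a=cv2.imread("pics/side0.png");b=q["pixels"][:,:,::-1].copy()
tpl=a[246:266,258:298]  # lower part of mug incl. colour boundary
r=cv2.matchTemplate(cv2.resize(b[235:290,235:320],None,fx=4,fy=4,interpolation=2),cv2.resize(tpl,None,fx=4,fy=4,interpolation=2),cv2.TM_CCOEFF_NORMED)
_,v,_,l=cv2.minMaxLoc(r);du=l[0]/4+235-258;dv=l[1]/4+235-246;print("shift",du,dv,v)
c0=proj(q,[581.5,73.3,150])[0];print(onz(q,*c0,150),onz(q,c0[0]+du,c0[1]+dv,150)-onz(q,*c0,150))
for o in outline_of(q,"mug_middle")[:2]:print(o["conf"],o["bbox"])
o=[o for o in outline_of(q,"mug_middle") if o["bbox"][0]<330]
for o in o:
    m=o["pixels"]
    for v in range(int(o["bbox"][1]),int(o["bbox"][3]),6):
        x=np.where(m[v])[0];print(v,x.min() if len(x) else 0,x.max() if len(x) else 0,end="; ")
E
```

```text
shift -5.75 4.5 0.9948644042015076
[581.5  73.3 150. ] [-2.27203036 25.67681132  0.        ]
0.98 [252.8, 221.6, 294.5, 274.4]
0.96 [412.6, 217.4, 445.9, 257.2]
221 268 270; 227 252 291; 233 252 292; 239 253 292; 245 253 290; 251 254 289; 257 255 288; 263 255 288; 269 258 285;
```

```bash
python3 go.py -175.4 576.5 135 180 576.5 135 168
```

```text
t 8.1333 pos [578.3 109.9 181.2] xang -175.66 tilt z [-0.005  0.036 -0.999] yaw -0.3 w 54.9 F [-0.5  0.6  0.2]
[576.5 135.  180. ] -> [-0.1 25.1  2.2]
[576.5 135.  168. ] -> [-0.1 24.7 14.2]
```

>>> servo_tool:
  jaw: [-0.3, -0.3, -0.3, -0.3, -0.3, -0.3]
  travel:
    - [0, 10, 1]
    - [0, 20, 1]
    - [0, 25, 1]
    - [0, 25, 7]
    - [0, 25, 13]
    - [0, 25, 13]
  yaw: [0, 0, 0, 0, 0, 0]

```text
clock: 8.63
ee_pos: [575.6, 135.2, 167.4]
ee_rot: [0.119, -3.133, -0.057]
ft_force: [-0.5, -1.4, 0.2]
grip_width: 55.7
gripper_force: 0.0
```

```bash
cat > mugs.py <<'E'
from h import *
q=snapshot("side");b=q["pixels"][:,:,::-1].copy();a=cv2.imread("pics/side0.png")
tpl=a[246:266,258:298]
r=cv2.matchTemplate(cv2.resize(b[200:310,210:460],None,fx=4,fy=4,interpolation=2),cv2.resize(tpl,None,fx=4,fy=4,interpolation=2),cv2.TM_CCOEFF_NORMED)
_,v,_,l=cv2.minMaxLoc(r);du=l[0]/4+210-258;dv=l[1]/4+200-246
c0=proj(q,[581.5,73.3,150])[0];print("shift",du,dv,round(v,3),"mug at (z150 plane)",onz(q,c0[0]+du,c0[1]+dv,150).round(1))
E
python3 mugs.py;python3 go.py -175.4
```

```text
shift -2.0 3.5 0.776 mug at (z150 plane) [575.2  90.6 150. ]
t 8.6833 pos [575.7 135.  168. ] xang -175.66 tilt z [-0.007  0.036 -0.999] yaw -0.3 w 55.5 F [-0.5 -0.5 -0.2]
```

>>> servo_tool:
  jaw: [1, 1, 1, 1, 1, 1, 1, 1]
  travel:
    - [0, 0, 0]
    - [0, 0, 0]
    - [0, 0, 0]
    - [0, 0, 0]
    - [0, 0, 0]
    - [0, 0, 0]
    - [0, 0, 0]
    - [0, 0, 0]
  yaw: [0, 0, 0, 0, 0, 0, 0, 0]

```text
clock: 9.35
ee_pos: [577.1, 134.5, 170.1]
ee_rot: [0.118, -3.137, -0.055]
ft_force: [-0.3, -3.6, 11.6]
grip_width: 3.2
gripper_force: 64.8
```

```bash
python3 mugs.py;python3 go.py -175.4
```

```text
shift -5.5 4.5 0.992 mug at (z150 plane) [578.8  98.7 150. ]
t 9.4 pos [577.2 134.5 170.2] xang -175.7 tilt z [-0.003  0.035 -0.999] yaw -0.3 w 2.6 F [ 0.1 -3.6  9.5]
```

>>> servo_tool:
  jaw: [1, 1, 1, 1, 1]
  travel:
    - [0, 0, -5]
    - [0, 0, -12]
    - [0, 0, -20]
    - [0, 0, -30]
    - [0, 0, -30]
  yaw: [0, 0, 0, 0, 0]

```text
clock: 9.82
ee_pos: [577.3, 134.3, 201.3]
ee_rot: [0.119, -3.137, -0.058]
ft_force: [0.1, -0.1, -1.3]
grip_width: 2.4
gripper_force: 61.7
```

```bash
python3 mugs.py;python3 go.py -175.4; python3 - <<'E'
from h import *
q=snapshot("side");print(proj(q,[578.8,98.7,180])-proj(q,[578.8,98.7,150]),read_state()["gripper_force"])
E
```

```text
shift -6.25 -9.0 0.903 mug at (z150 plane) [620.7  40.1 150. ]
t 9.8667 pos [577.1 134.3 200.2] xang -175.67 tilt z [-0.004  0.037 -0.999] yaw -0.3 w 2.2 F [-0.2  0.7 -2.3]
[[ -0.31903121 -12.71164299]] 61.703792678231366
```

Mug is held and lifted. Carrying it to the approach point off the peg's tip.

```bash
python3 go.py 170.4 473.7 -99.3 205 473.7 -99.3 190
```

```text
t 9.9167 pos [576.8 134.2 199.4] xang -175.67 tilt z [-0.005  0.037 -0.999] yaw -346.1 w 2.3 F [ 0.5 -0.4 -2.4]
[473.7 -99.3 205. ] -> [ 120.5 -224.7  -13.7]
[473.7 -99.3 190. ] -> [ 120.5 -225.3    1.3]
```

>>> servo_tool:
  jaw: [1, 1, 1, 1, 1, 1, 1, 1, 1, 1]
  travel:
    - [12, -22, -5]
    - [30, -52, -14]
    - [48, -90, -14]
    - [68, -128, -14]
    - [88, -165, -14]
    - [105, -196, -14]
    - [115, -215, -14]
    - [120.5, -224.7, -14]
    - [120.5, -224.7, -14]
    - [120.5, -224.7, -14]
  yaw: [0, 2, 4, 6, 8, 10, 12, 13.9, 13.9, 13.9]

```text
clock: 10.75
ee_pos: [473.4, -99.2, 204.9]
ee_rot: [-0.262, -3.121, -0.057]
ft_force: [0.8, -0.2, -1.7]
grip_width: 2.4
gripper_force: 62.1
```

```bash
python3 go.py 170.4; python3 - <<'E'
from h import *
T=snapshot("top");S=snapshot("side")
E=np.array([[460,-184,215.]])
for p in(T,S):
    print(proj(p,E).round(1),[ (o["conf"],np.round(o["bbox"],1).tolist()) for o in outline_of(p,"mug_middle")[:3]])
a=T["pixels"][170:320,330:460];b=S["pixels"][160:310,300:430]
cv2.imwrite("pics/b1.png",cv2.resize(np.hstack([a,b])[:,:,::-1],None,fx=3.05,fy=3.05,interpolation=cv2.INTER_CUBIC))
E
```

```text
t 10.75 pos [473.4 -99.2 204.9] xang 170.42 tilt z [-0.006  0.037 -0.999] yaw 0.0 w 2.4 F [ 0.8 -0.2 -1.7]
[[390.5 255.7]] [(0.71, [450.3, 260.3, 494.7, 304.3])]
[[379.1 199.1]] [(0.85, [348.4, 185.6, 390.1, 235.2]), (0.72, [412.4, 214.4, 444.8, 256.8])]
```

View pics/b1.png

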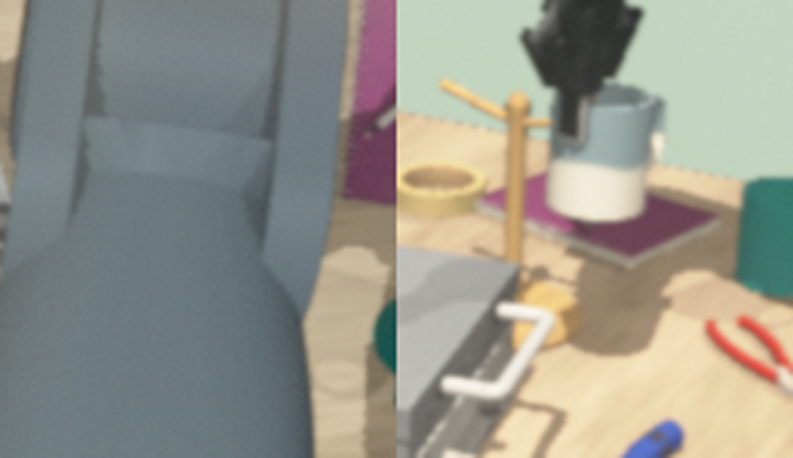

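The view shows the mug held upright clear of the peg (rim at crop (608,95), bottom (598,215)), with its handle on the right (655,130). The top camera is blocked by the arm. I'll check the pose numerically against the outline.

```bash
cat > fit.py <<'E'
from h import *
from scipy.optimize import minimize
th=np.linspace(0,2*np.pi,40)
def model(p,x,y,zb,yaw,tilt=0,h=66,w=8):
    m=np.zeros((480*2,640*2),np.uint8)
    cup=np.array([[39*np.cos(t),39*np.sin(t),z] for z in(0,92) for t in th])
    hd=np.array([[a,b,z] for a in(-w,w) for b in(-30,-h) for z in(54-21,54+21)])
    c,s=np.cos(yaw),np.sin(yaw);Rz=np.array([[c,-s,0],[s,c,0],[0,0,1]])
    for P in(cup,hd):
        q=proj(p,P@Rz.T+[x,y,zb]);cv2.fillConvexPoly(m,cv2.convexHull((q*2*16).round().astype(np.int32)),255,shift=4)
    return cv2.resize(m,(640,480),interpolation=cv2.INTER_AREA)/255.
def iou(p,mask,*a,**k):
    m=model(p,*a,**k);return np.minimum(m,mask).sum()/np.maximum(m,mask).sum()
E
python3 - <<'E'
from fit import *
S=snapshot("side");o=[o for o in outline_of(S,"mug_middle") if o["bbox"][2]<400][0]
k=o["pixels"].astype(np.uint8);k=cv2.morphologyEx(k,cv2.MORPH_CLOSE,np.ones((15,15)))
t=np.array(read_state()["ee_pos"])
best=[]
for yaw in np.radians(np.arange(-25,11,5)):
    # axis along tool y from pinch
    f=lambda v:-iou(S,k,t[0]+v[0],t[1]+v[1],v[2],yaw)
    r=minimize(f,[-5.7,-35.5,161.7],method="Nelder-Mead",options=dict(initial_simplex=[[-5.7,-35.5,162],[0,-35.5,162],[-5.7,-30,162],[-5.7,-35.5,168]],maxfev=80))
    print(round(np.degrees(yaw)),r.x.round(1),round(-r.fun,3),"nominal",round(iou(S,k,t[0]-5.7,t[1]-35.2,161.7,yaw),3))
m=model(S,t[0]-5.7,t[1]-35.2,161.7,np.radians(-9.3))>.5
ys,xs=np.where(m);print("nominal bbox",xs.min(),ys.min(),xs.max(),ys.max(),"obs",np.round(o["bbox"],1))
E
```

```text
-25 [  4.  -48.4 148.7] 0.906 nominal 0.827
-20 [ 10.9 -64.7 144. ] 0.929 nominal 0.84
-15 [ -5.5 -30.6 157.6] 0.902 nominal 0.849
-10 [ -6.7 -28.7 159.7] 0.882 nominal 0.837
-5 [ -6.3 -29.4 159.4] 0.868 nominal 0.826
0 [ -6.4 -29.1 158.3] 0.868 nominal 0.826
5 [ -6.9 -28.3 159.8] 0.867 nominal 0.826
10 [ -6.6 -28.3 158.3] 0.868 nominal 0.826
nominal bbox 350 183 386 232 obs [349.8 187.2 389.3 236.7]
```

```bash
python3 - <<'E'
from fit import *
S=snapshot("side");P=S["pixels"].astype(int)
print("cols 372..376 mean, rows 180-240")
for v in range(180,242): print(v,P[v,371:376].mean(0).round().astype(int).tolist(),end=" ")
print("\nrow 225 (cream)");print([(u,P[224:227,u].mean(0).round().astype(int).tolist()) for u in range(344,394,1)])
a=cv2.cvtColor(cv2.imread("pics/side0.png"),cv2.COLOR_BGR2RGB).astype(int)
print("initial col 277:");print([(v,a[v,275:280].mean(0).round().astype(int).tolist()) for v in list(range(212,232))+list(range(240,272))])
for X in ([581.5,73.3,127,4.6],[467.7,-134.4,161.7,-9.3]):
    c=[X[0],X[1]];d=np.array(np.array([-26,967])-c);d/=np.hypot(*d)
    print("near bottom",proj(S,[c[0]+39*d[0],c[1]+39*d[1],X[2]]),"far rim",proj(S,[c[0]-39*d[0],c[1]-39*d[1],X[2]+92]),"near rim",proj(S,[c[0]+39*d[0],c[1]+39*d[1],X[2]+92]))
E
```

```text
cols 372..376 mean, rows 180-240
180 [107, 116, 104] 181 [121, 131, 118] 182 [135, 147, 133] 183 [149, 162, 146] 184 [163, 177, 159] 185 [175, 190, 171] 186 [178, 194, 175] 187 [158, 173, 159] 188 [130, 143, 135] 189 [115, 127, 124] 190 [112, 124, 121] 191 [111, 123, 120] 192 [112, 123, 121] 193 [117, 129, 127] 194 [138, 152, 149] 195 [160, 178, 175] 196 [161, 178, 175] 197 [154, 171, 168] 198 [153, 169, 167] 199 [152, 169, 166] 200 [152, 169, 166] 201 [152, 169, 166] 202 [152, 169, 165] 203 [151, 168, 165] 204 [152, 168, 165] 205 [151, 168, 165] 206 [151, 167, 164] 207 [151, 167, 165] 208 [151, 167, 164] 209 [152, 167, 165] 210 [151, 167, 164] 211 [151, 167, 164] 212 [151, 166, 164] 213 [154, 169, 165] 214 [165, 176, 170] 215 [187, 191, 180] 216 [212, 209, 190] 217 [226, 220, 199] 218 [231, 224, 203] 219 [232, 224, 203] 220 [232, 224, 203] 221 [231, 223, 202] 222 [231, 223, 202] 223 [231, 223, 201] 224 [231, 223, 201] 225 [230, 222, 200] 226 [230, 221, 200] 227 [229, 222, 199] 228 [229, 221, 199] 229 [228, 220, 197] 230 [222, 213, 191] 231 [199, 185, 168] 232 [151, 129, 124] 233 [11
[... 2156 characters left out ...]
196]), (253, [228, 220, 197]), (254, [228, 221, 198]), (255, [229, 220, 198]), (256, [228, 221, 198]), (257, [228, 221, 197]), (258, [228, 221, 197]), (259, [228, 221, 198]), (260, [228, 221, 197]), (261, [228, 221, 197]), (262, [228, 220, 197]), (263, [228, 221, 197]), (264, [228, 220, 197]), (265, [227, 219, 195]), (266, [221, 210, 187]), (267, [196, 187, 169]), (268, [173, 168, 159]), (269, [169, 167, 162]), (270, [175, 175, 169]), (271, [182, 181, 175])]
near bottom [[278.95087635 267.83412051]] far rim [[277.86194977 214.71231136]] near rim [[278.14984237 228.2418425 ]]
near bottom [[365.9602118  231.71841873]] far rim [[368.57501231 183.65672723]] near rim [[368.0091092  194.19593882]]
```

Observed near rim and bottom agree with the model within 1 px. Going down to peg height, then inserting.

```bash
python3 go.py 170.4 473.7 -99.3 191 505 -104.2 191 535 -109.1 191
```

```text
t 11.1 pos [473.6 -98.7 204.9] xang 170.52 tilt z [-0.006  0.037 -0.999] yaw 0.1 w 2.5 F [ 0.3  0.5 -1.1]
[473.7 -99.3 191. ] -> [-0.4 -1.  13.9]
[ 505.  -104.2  191. ] -> [-32.   -0.7  13.5]
[ 535.  -109.1  191. ] -> [-62.4  -0.6  13.2]
```

>>> servo_tool:
  jaw: [1, 1, 1, 1, 1, 1, 1, 1, 1]
  travel:
    - [0, -0.8, 7]
    - [0, -0.8, 14]
    - [-8, -0.8, 14]
    - [-16, -0.7, 14]
    - [-24, -0.7, 13.5]
    - [-32, -0.7, 13.5]
    - [-38, -0.7, 13.5]
    - [-44, -0.7, 13.5]
    - [-44, -0.7, 13.5]
  yaw: [0, 0, 0, 0, 0, 0, 0, 0, 0]

```text
clock: 11.85
ee_pos: [517.6, -107.1, 190.7]
ee_rot: [-0.261, -3.122, -0.056]
ft_force: [-0.5, -0.5, -1.9]
grip_width: 2.1
gripper_force: 62.1
```

```bash
python3 go.py 170.4 535 -109.1 191 535 -109.1 176; python3 - <<'E'
from h import *
S=snapshot("side");s=read_state();print(np.round(s["moment"],2),np.round(s["ft_force"],1),s["gripper_force"])
E
```

```text
t 11.85 pos [ 517.6 -107.1  190.7] xang 170.44 tilt z [-0.006  0.036 -0.999] yaw 0.0 w 2.1 F [-0.5 -0.5 -1.9]
[ 535.  -109.1  191. ] -> [-17.5   0.9  -0.4]
[ 535.  -109.1  176. ] -> [-17.6   0.4  14.6]
[-0.01 -0.07 -0.02] [-0.3 -0.4 -1. ] 62.072519235662185
```

>>> servo_tool:
  jaw: [1, 1, 1, 1, 1, 1, 1]
  travel:
    - [-6, 0.3, 0]
    - [-12, 0.6, 0]
    - [-17.5, 0.9, 0]
    - [-17.5, 0.9, 3]
    - [-17.5, 0.8, 6]
    - [-17.5, 0.8, 8]
    - [-17.5, 0.8, 8]
  yaw: [0, 0, 0, 0, 0, 0, 0]

```text
clock: 12.48
ee_pos: [533.5, -108.7, 182.3]
ee_rot: [-0.261, -3.121, -0.056]
ft_force: [0.5, 0.1, -1.7]
grip_width: 2.0
gripper_force: 62.7
```

>>> servo_tool:
  jaw: [1, 1, 1]
  travel:
    - [0, 0, 2]
    - [0, 0, 4]
    - [0, 0, 4]
  yaw: [0, 0, 0]

```text
clock: 12.73
ee_pos: [534.0, -108.7, 179.3]
ee_rot: [-0.261, -3.123, -0.055]
ft_force: [-2.9, 2.8, 10.1]
grip_width: 2.3
gripper_force: 74.1
```

Handle has seated on the peg (10 N up at the expected height). I'll ease off, open and rise.

>>> servo_tool:
  jaw: [1, 0.4, 0.3, 0.3, 0.3, 0.3, 0.3, 0.3, 0.3]
  travel:
    - [0, 0, -1]
    - [0, 0, -1]
    - [0, 0, -1]
    - [0, 0, -1]
    - [0, 0, -15]
    - [0, 0, -40]
    - [0, 0, -75]
    - [0, 0, -100]
    - [0, 0, -100]
  yaw: [0, 0, 0, 0, 0, 0, 0, 0, 0]

```text
clock: 13.48
ee_pos: [535.8, -112.7, 283.5]
ee_rot: [-0.262, -3.128, -0.055]
ft_force: [0.7, -0.2, 0.8]
grip_width: 29.6
gripper_force: 0.0
```

```bash
python3 - <<'E'
from h import *
S=snapshot("side");s=read_state();print(s["clock"],s["ee_pos"],np.round(s["ft_force"],1),s["grip_width"])
for o in outline_of(S,"mug_middle")[:3]:
    k=o["pixels"];ys,xs=np.where(k);print(o["conf"],np.round(o["bbox"],1),xs.mean(),ys.mean(),len(xs))
for o in outline_of(S,"mug_stand")[:1]:print("stand",o["conf"],np.round(o["bbox"],1))
X=np.array([521.3,-193.7,187]);print("peg",proj(S,[[534,-195.8,197],[499.5,-190.2,204]]).round(1),"expected hang centre",proj(S,X+[0,0,-50]).round(1))
E
```

```text
13.5333 [ 535.56227548 -112.55416885  281.02243047] [-0.2 -0.8 -1.2] 29.846566816464378
0.85 [411.7 214.7 444.5 255.1] 426.9470852017937 237.46726457399103 1115
0.7 [329.9 192.9 365.2 244.3] 346.6773952095808 218.5306886227545 1336
stand 0.76 [313.1 185.2 366.5 272.1]
peg [[353.6 199.3]
 [365.2 199.8]] expected hang centre [[356.7 222.8]]
```

```bash
python3 - <<'E'
from h import *
S=snapshot("side");s=read_state();e=np.array(s["ee_pos"]);print(e)
for d in(-11,0,8,27,60):print(d,proj(S,e-[0,0,d] if d<0 else e+[0,0,d]).round(1))
g=S["pixels"].astype(int).sum(2)
u,v=proj(S,e)[0]
for y in range(int(v)-45,int(v)+25,2):print(y,"".join("#" if g[y,x]<150 else "+" if g[y,x]<300 else "." for x in range(int(u)-28,int(u)+28)))
for o in outline_of(S,"mug_middle")[:3]:print(o["conf"],np.round(o["bbox"],1))
E
```

```text
[ 534.13796667 -112.1427249   277.76277977]
-11 [[339.  172.1]]
0 [[338.9 176.6]]
8 [[339.  173.3]]
27 [[339.2 165.3]]
60 [[339.6 151.2]]
131 .........+++++++++++++#######+++############+####+......
133 ..........++++++####+++######++#################+.......
135 ..........++++++#####+#######++################++.......
137 ...........+++++########++++++++##########++++#+........
139 ............+++#######++.....+++#########++..+++........
141 ............++########+++++++++###++++#++...+++.........
143 .............+###+++##++..++++####++++#+++++++..........
145 .............++++..++++....++###############++..........
147 ..............+++++++#++...++###########+++.............
149 ..............+++++##+++++++++++++###++++...............
151 ................++++++++++++++..+###++++................
153 ....................++###+++++++####+++.................
155 .....................++##+++..++####++..................
157 .....................++##++...+####+++..................
159 .....................++#++....++###+++..................
161 .....................+++++....++###+++.....
[... 502 characters left out ...]
179 ........................................................
181 ........................................................
183 ........................................................
185 ........................................................
187 ........................................................
189 ........................................................
191 ........................................................
193 ........................................................
195 ........................................................
197 ........................................................
199 ........................................................
0.6 [412.1 215.1 443.2 257.2]
```

```bash
python3 go.py 100.6 439.5 41.8 240 439.5 41.8 150 439.5 41.8 75
```

```text
t 13.7333 pos [ 533.9 -112.1  277.6] xang 170.44 tilt z [-0.007  0.037 -0.999] yaw 69.8 w 30.2 F [ 0.6 -0.7  0.1]
[439.5  41.8 240. ] -> [118.2 134.6  43.9]
[439.5  41.8 150. ] -> [117.  131.5 133.9]
[439.5  41.8  75. ] -> [116.  128.9 208.8]
```

>>> servo_tool:
  jaw: [0.05, 0.05, 0.05, 0.05, 0.05, 0.05, 0.05, 0.05, 0.05, 0.05]
  travel:
    - [20, 24, 0]
    - [45, 50, 0]
    - [70, 80, 20]
    - [95, 110, 35]
    - [118, 134.6, 44]
    - [118, 134.6, 44]
    - [118, 134.6, 44]
    - [118, 134.6, 44]
    - [118, 134.6, 44]
    - [118, 134.6, 44]
  yaw: [7, 14, 21, 28, 35, 42, 49, 56, 63, 69.8]

```text
clock: 14.57
ee_pos: [439.5, 41.7, 240.0]
ee_rot: [-1.995, -2.389, -0.036]
ft_force: [1.0, -0.8, -0.0]
grip_width: 40.7
gripper_force: 0.0
```

```bash
python3 go.py 100.6 439.5 41.8 150 439.5 41.8 75; python3 - <<'E'
from h import *
for n in("side","top"):
    S=snapshot(n)
    for o in outline_of(S,"mug_middle")[:3]:
        k=o["pixels"];ys,xs=np.where(k);print(n,o["conf"].__round__(2),np.round(o["bbox"],1),xs.mean().round(1),ys.mean().round(1),len(xs))
    g=S["pixels"].astype(int)
    print("hang centre guess",proj(S,[[521.3,-193.7,187-50],[499.5,-190.2,204]]).round(1))
E
```

```text
t 14.5667 pos [439.5  41.7 240. ] xang 100.29 tilt z [-0.007  0.036 -0.999] yaw -0.3 w 40.7 F [ 1.  -0.8 -0. ]
[439.5  41.8 150. ] -> [-3.3  0.  89.9]
[439.5  41.8  75. ] -> [-6.000e+00  1.000e-01  1.649e+02]
side 0.95 [410.7 218.2 444.8 257.8] 426.7 237.6 1150
side 0.58 [327.2 200.  370.2 248.9] 349.5 224.1 1285
hang centre guess [[356.7 222.8]
 [365.2 199.8]]
top 0.85 [453.  259.3 495.4 303.2] 471.9 279.5 1193
top 0.74 [352.  210.8 400.8 248.2] 374.7 231.9 1344
hang centre guess [[386.7 236. ]
 [390.3 239.3]]
```

```bash
python3 - <<'E'
from m import *
S=S;print(tri((375,231),(349.5,224)))
import itertools
o=[o for o in outline_of(T,"mug_middle") if o["bbox"][0]<420]
if o:
    k=o[0]["pixels"]
    for y in range(205,254,3):print(y,"".join("#" if k[y,x] else "." for x in range(345,408)))
o=[o for o in outline_of(S,"mug_middle") if o["bbox"][0]<400]
if o:
    k=o[0]["pixels"];print(o[0]["bbox"])
    for y in range(190,254,3):print(y,"".join("#" if k[y,x] else "." for x in range(320,380)))
E
```

```text
(array([ 532.4, -167.4,  140.9]), array([4.8]))
205 ...............................................................
208 ...............................................................
211 ...............................................................
214 ...............................................................
217 .....................###########...............................
220 ..................########################.....................
223 ................############################....#######........
226 ...............############################################....
229 ..............###############################################..
232 ..............###############################..##############..
235 ..............###############################...##############.
238 ..............##############################....#############..
241 ..............###############################################..
244 ................############################################...
247 ...................#######################################.....
250 ............................
[... 862 characters left out ...]
....###########################################...
226 ..............###########################################...
229 ..............##########################################....
232 ................#######################################.....
235 ..................###################################.......
238 .......................###########################..........
241 ............................................................
244 ............................................................
247 ............................................................
250 ............................................................
253 ............................................................
```

The mug hangs and swings on the peg, around (532,-167,141). Now the cover's handle.

>>> servo_tool:
  jaw: [0.05, 0.05, 0.05, 0.05, 0.05, 0.05, 0.05, 0.05]
  travel:
    - [-1, 0, 40]
    - [-2.5, 0, 75]
    - [-3.5, 0, 105]
    - [-4, 0, 120]
    - [-5, 0, 135]
    - [-5, 0, 145]
    - [-5.5, 0, 155]
    - [-5.5, 0, 155]
  yaw: [0, 0, 0, 0, 0, 0, 0, 0]

```text
clock: 15.63
ee_pos: [439.2, 41.7, 84.1]
ee_rot: [-1.986, -2.396, -0.035]
ft_force: [0.3, -0.1, -0.9]
grip_width: 40.7
gripper_force: 0.0
```

```bash
python3 go.py 100.6 439.5 41.8 75; python3 - <<'E'
from h import *
S=snapshot("side");e=np.array(read_state()["ee_pos"]);g=S["pixels"].astype(int)
w=np.array([0.982,0.187,0])
print("tcp",proj(S,e),"bar",proj(S,[439.5,41.8,114.5]),"pred tips",proj(S,[e+27*w+[0,0,22],e-27*w+[0,0,22]]).round(1))
u,v=proj(S,e)[0].round().astype(int)
for y in range(v-60,v+16,2):print(y,"".join("#" if g[y,x].sum()<150 else "+" if g[y,x].sum()<300 else "w" if g[y,x].min()>195 else "." for x in range(u-40,u+40)))
E
```

```text
t 15.6333 pos [439.2  41.7  84.1] xang 100.7 tilt z [-0.008  0.036 -0.999] yaw 0.1 w 40.7 F [ 0.3 -0.1 -0.9]
[439.5  41.8  75. ] -> [-0.3  0.3  9.1]
tcp [[341.55489598 286.62131433]] bar [[342.03819733 274.67941761]] pred tips [[330.  275.6]
 [353.9 279.7]]
227 .........................+++++++++++++++++++++++++++++++++++++..................
229 ........................++++++++++++++++++++++++++++++++++++++..................
231 ......................+++++++++++++++#++++++++++++##++##+++++++.................
233 .............+++++++++++++++++++++++++++++++++##+#+++++++++++++.................
235 ............++++++++++++++++++++++++++++++++#+++++++++++++++++..................
237 ............++++++++++...+++++++++++++++++++++#++#+++++++++++++.................
239 ............+++++++++......+++++++++++++++++++++++++++++++++++++........++......
241 .............++++++++......+++++++++++++++++++++++++++++++++...++++++++++++.....
243 .............+++++++++.......++++++++++++++++++++++++++++.......++++++++++......
245 ..............++++++++.......++++++++++++++++++++++++++.........+++++++++
[... 1687 characters left out ...]
....................
287 .........+++....wwwwwwwwwwwwwwwww...............................................
289 ........++++++.............wwww.................................................
291 ......++++++++++................................................................
293 .....++++++++++...........+++++.................................................
295 ....+++++++++.............+++++.................................................
297 ...+++++++++....................................................................
299 ....++++++......................................................................
301 ...++++++.......................................................................
```

The text rendering shows both fingers straddling the white bar: tips at rows 278–280, columns 333 and 355, with the bar between at (342,275). Lower a little and close.

>>> servo_tool:
  jaw: [0.05, 0.05, 1, 1, 1, 1, 1, 1]
  travel:
    - [0, 0, 5]
    - [0, 0, 10]
    - [0, 0, 10]
    - [0, 0, 10]
    - [0, 0, 10]
    - [0, 0, 10]
    - [0, 0, 10]
    - [0, 0, 10]
  yaw: [0, 0, 0, 0, 0, 0, 0, 0]

```text
clock: 16.35
ee_pos: [439.4, 42.1, 76.0]
ee_rot: [-1.988, -2.396, -0.036]
ft_force: [-7.7, -1.5, 6.9]
grip_width: 9.8
gripper_force: 58.6
```

```bash
cat > arc.py <<'E'
import sys
from h import *
from scipy.spatial.transform import Rotation as Ro
# arc.py th_now th1 th2 ... -> travel in tool axes
s=read_state();R=Ro.from_rotvec(s["ee_rot"]).as_matrix();r,f=224.35,np.arctan2(12.5,224)
w=np.array([.9826,.1857,0])
P=lambda t:-w*r*np.cos(t+f)+np.array([0,0,r*np.sin(t+f)])
a=list(map(float,sys.argv[1:]))
print(s["clock"],s["ee_pos"].round(1) if hasattr(s["ee_pos"],"round") else s["ee_pos"],"F",np.round(s["ft_force"],1),"w",round(float(s["grip_width"]),1))
print([[t]+(R.T@(P(t)-P(a[0]))).round(1).tolist() for t in a[1:]])
E
python3 arc.py 0 .02 .06 .1 .14 .18 .22 .26 .3 .34 .38
python3 - <<'E'
from m import *
for n,p in(("S",S),("T",T)):
    for o in outline_of(p,"mug_middle")[:3]:
        ys,xs=np.where(o["pixels"]);print(n,round(o["conf"],2),np.round(o["bbox"],1),xs.mean().round(1),ys.mean().round(1))
E
```

```text
16.35 [439.4  42.1  76. ] F [-7.7 -1.5  6.9] w 9.8
[[0.02, 0.2, 0.3, -4.5], [0.06, 0.5, 1.1, -13.4], [0.1, 0.8, 2.4, -22.3], [0.14, 1.2, 3.9, -31.1], [0.18, 1.5, 5.8, -39.9], [0.22, 1.8, 8.1, -48.6], [0.26, 2.1, 10.7, -57.1], [0.3, 2.4, 13.7, -65.6], [0.34, 2.7, 17.0, -73.9], [0.38, 3.0, 20.6, -82.1]]
S 0.97 [412.1 215.8 444.8 256.1] 426.1 237.2
S 0.61 [361.5 202.5 376.  241.6] 367.3 224.4
T 0.88 [453.5 260.9 493.8 301.8] 472.0 279.6
```

>>> servo_tool:
  jaw: [1, 1, 1, 1, 1, 1, 1, 1, 1, 1]
  travel:
    - [0.2, 0.3, -4.5]
    - [0.5, 1.1, -13.4]
    - [0.8, 2.4, -22.3]
    - [1.2, 3.9, -31.1]
    - [1.5, 5.8, -39.9]
    - [1.8, 8.1, -48.6]
    - [2.1, 10.7, -57.1]
    - [2.4, 13.7, -65.6]
    - [2.7, 17, -73.9]
    - [3, 20.6, -82.1]
  yaw: [0, 0, 0, 0, 0, 0, 0, 0, 0, 0]

```text
clock: 17.38
ee_pos: [459.0, 45.8, 158.9]
ee_rot: [-1.987, -2.395, -0.035]
ft_force: [-14.6, -3.0, 1.4]
grip_width: 9.8
gripper_force: 59.1
```

```bash
python3 arc.py .38 .42 .46 .5 .54 .58 .62 .66 .7 .74 .78
```

```text
17.3833 [459.   45.8 158.9] F [-14.6  -3.    1.4] w 9.8
[[0.42, 0.3, 3.9, -8.1], [0.46, 0.6, 8.2, -16.0], [0.5, 0.9, 12.8, -23.7], [0.54, 1.2, 17.6, -31.2], [0.58, 1.5, 22.8, -38.5], [0.62, 1.7, 28.3, -45.6], [0.66, 2.0, 34.0, -52.5], [0.7, 2.2, 40.0, -59.2], [0.74, 2.5, 46.3, -65.6], [0.78, 2.7, 52.8, -71.7]]
```

>>> servo_tool:
  jaw: [1, 1, 1, 1, 1, 1, 1, 1, 1, 1]
  travel:
    - [0.3, 2.9, -8.1]
    - [0.6, 6.7, -16]
    - [0.9, 11, -23.7]
    - [1.2, 15.6, -31.2]
    - [1.5, 20.8, -38.5]
    - [1.7, 26.3, -45.6]
    - [2, 32, -52.5]
    - [2.2, 38, -59.2]
    - [2.5, 44.3, -65.6]
    - [2.7, 50.8, -71.7]
  yaw: [0, 0, 0, 0, 0, 0, 0, 0, 0, 0]

```text
clock: 18.22
ee_pos: [509.1, 55.4, 231.6]
ee_rot: [-1.988, -2.396, -0.037]
ft_force: [-16.6, -2.2, 11.8]
grip_width: 9.3
gripper_force: 59.1
```

```bash
python3 arc.py .78 .81 .84 .87 .9 .93 .96 .99 1.02 1.05 1.08
```

```text
18.2167 [509.1  55.4 231.6] F [-16.6  -2.2  11.8] w 9.3
[[0.81, 0.2, 5.1, -4.4], [0.84, 0.3, 10.3, -8.7], [0.87, 0.5, 15.6, -12.8], [0.9, 0.6, 21.0, -16.8], [0.93, 0.8, 26.6, -20.6], [0.96, 0.9, 32.2, -24.2], [0.99, 1.1, 38.0, -27.7], [1.02, 1.2, 43.9, -31.0], [1.05, 1.3, 49.8, -34.1], [1.08, 1.4, 55.9, -37.0]]
```

>>> servo_tool:
  jaw: [1, 1, 1, 1, 1, 1, 1, 1, 1, 1]
  travel:
    - [0.2, 4, -5.5]
    - [0.3, 8.8, -10.2]
    - [0.5, 14, -14.3]
    - [0.6, 19.4, -18.3]
    - [0.8, 25, -22.2]
    - [0.9, 30.6, -25.8]
    - [1.1, 36.4, -29.4]
    - [1.2, 42.3, -32.7]
    - [1.3, 48.3, -35.9]
    - [1.3, 48.3, -35.9]
  yaw: [0, 0, 0, 0, 0, 0, 0, 0, 0, 0]

```text
clock: 19.05
ee_pos: [558.7, 64.8, 267.8]
ee_rot: [-1.989, -2.398, -0.041]
ft_force: [-7.3, 1.2, 13.0]
grip_width: 9.9
gripper_force: 63.2
```

```bash
python3 arc.py 1.05 1.08 1.11 1.14 1.16 1.18; python3 - <<'E'
from m import *
# estimate cover angle from side view: handle bar prediction vs white pixels
e=np.array(read_state()["ee_pos"]);H=np.array([658.5,83.2,102]);w=np.array([.9826,.1857,0])
b=e+[0,0,38.5];print("bar est",b,"fwd",(H-b)@w,"h",b[2]-102,"ang",np.arctan2(b[2]-102,(H-b)@w)-.056)
for p in (T,S):
    for th in("cover","mug_middle","mug_stand"):
        for o in outline_of(p,th)[:2]:
            ys,xs=np.where(o["pixels"]);print(th,round(o["conf"],2),np.round(o["bbox"],1),xs.mean().round(1),ys.mean().round(1))
E
```

```text
19.05 [558.7  64.8 267.8] F [-7.3  1.2 13. ] w 9.9
[[1.08, 0.1, 6.1, -2.9], [1.11, 0.2, 12.2, -5.6], [1.14, 0.3, 18.5, -8.2], [1.16, 0.4, 22.7, -9.7], [1.18, 0.4, 26.9, -11.2]]
bar est [558.21913122  64.68310349 306.05340477] fwd 101.97456934644462 h 204.05340476559445 ang 1.0513531284539785
cover 0.53 [310.1 176.9 326.8 202.4] 318.5 190.4
mug_middle 0.86 [359.6 214.1 404.1 252.9] 382.0 234.4
mug_middle 0.69 [455.2 261.6 493.3 304.1] 471.5 279.6
mug_stand 0.78 [355.9 171.8 402.2 240.6] 384.4 208.4
cover 0.56 [211.9 178.7 306.  289.7] 257.6 233.4
mug_middle 0.88 [413.  218.4 446.  257.6] 426.5 237.1
mug_middle 0.78 [333.4 195.5 375.9 244.8] 352.9 222.5
```

>>> servo_tool:
  jaw: [1, 1, 1, 1, 1, 1, 1, 1, 1, 1]
  travel:
    - [0.1, 3, -2]
    - [0.1, 6, -4]
    - [0.2, 9, -5.5]
    - [0.2, 12, -7]
    - [0.3, 15, -8.3]
    - [0.3, 18, -9.5]
    - [0.4, 21, -10.5]
    - [0.4, 24, -11.3]
    - [0.4, 24.5, -11.5]
    - [0.4, 24.5, -11.5]
  yaw: [0, 0, 0, 0, 0, 0, 0, 0, 0, 0]

```text
clock: 20.28
ee_pos: [582.4, 69.3, 278.0]
ee_rot: [-1.988, -2.397, -0.04]
ft_force: [-2.5, 6.3, 5.4]
grip_width: 9.7
gripper_force: 63.9
```

>>> servo_tool:
  jaw: [1, 1, 1, 1]
  travel:
    - [0, 0, 0]
    - [0, 0, 0]
    - [0, 0, 0]
    - [0, 0, 0]
  yaw: [0, 0, 0, 0]

```text
clock: 20.62
ee_pos: [582.2, 69.3, 277.9]
ee_rot: [-1.988, -2.397, -0.04]
ft_force: [-2.6, 4.4, 4.1]
grip_width: 9.8
gripper_force: 63.8
```

```bash
python3 arc.py 1.17 1.14 1.11 1.08 1.05 1.02 .99 .96 .94 .93 .92; python3 - <<'E'
from m import *
e=np.array(read_state()["ee_pos"]);H=np.array([658.5,83.2,102]);w=np.array([.9826,.1857,0])
b=e+[0,0,38.5];print("fwd",(H-b)@w,"h",b[2]-102,"ang",np.arctan2(b[2]-102,(H-b)@w)-.056)
# cover frame geometry: side end edge of cover lid (y=+120) : project lid corners for candidate angles, compare with grey mask
v=np.array([-.1857,.9826,0]);o=[o for o in outline_of(S,"cover")][:1]
if o:
    k=o[0]["pixels"];ys,xs=np.where(k);print("mask bbox",o[0]["bbox"],o[0]["conf"])
for t in(1.0,1.1,1.17,1.25):
    R=lambda r,h,y:H+v*y-w*(r*np.cos(t)-h*np.sin(t))+np.array([0,0,r*np.sin(t)+h*np.cos(t)])
    print(t,proj(S,[R(182,25,120),R(182,0,120),R(182,25,-120),R(0,25,120)]).round(1).tolist())
g=S["pixels"].astype(int)
for y in range(150,262,3):print(y,"".join("#" if g[y,x].sum()<150 else "+" if g[y,x].sum()<300 else "w" if g[y,x].min()>195 else "g" if np.ptp(g[y,x])<22 else "." for x in range(205,325)))
E
```

```text
20.6167 [582.2  69.3 277.9] F [-2.6  4.4  4.1] w 9.8
[[1.14, -0.1, -6.3, 2.4], [1.11, -0.2, -12.5, 4.9], [1.08, -0.3, -18.7, 7.6], [1.05, -0.4, -24.8, 10.5], [1.02, -0.5, -30.7, 13.6], [0.99, -0.7, -36.6, 16.9], [0.96, -0.8, -42.4, 20.3], [0.94, -0.9, -46.2, 22.7], [0.93, -0.9, -48.1, 24.0], [0.92, -1.0, -49.9, 25.2]]
fwd 77.5396199524903 h 214.4240408579621 ang 1.1678090080159615
mask bbox [210.0, 171.7, 297.0, 291.0] 0.57
1.0 [[253.8, 218.0], [264.0, 226.0], [298.8, 182.4], [213.7, 280.2]]
1.1 [[245.6, 213.5], [256.4, 220.6], [291.9, 178.7], [213.2, 281.0]]
1.17 [[239.7, 210.8], [250.8, 217.1], [286.9, 176.5], [213.0, 281.6]]
1.25 [[232.9, 208.3], [244.2, 213.7], [281.1, 174.5], [212.7, 282.3]]
150 ###################################################+####+#####++++###+++++++++######+ggggggg+++++++++ggggggggggg.ggggggg
153 ###################################################++++#######++#+########++++######+gggggg++++++++gggggg.ggggggggggg.gg
156 ####################################################++++###+###############+++######++ggg++++++++ggggggggggggggggggggggg
159 ###############
[... 3655 characters left out ...]
###+++++++++++gg...................g.......................................
249 ++++++++++++++++++++gggggggggggggg++########+++++++++++++gggggggg+gggggggggggggggggg....................................
252 ++++++++++++++++....ggggggggggggg++######++++++++++ggggggggggg+++++gggggggggggggggggggg++++gggggggggggggg...............
255 ++++++..............gggggggggggg++###++++++++++ggggggggggg+++++++++ggggggggggggggggg+++++++++ggggggggggggggggggggggggggg
258 ...................ggggggggggg++##+++++++++ggggg...ggg+++++++++++++gggggggggggggggggggg+++++++gggggggggggggggggggggggggg
261 .................gggggggggggg++++++++gggggggg.....gg+++++++++++++++gggggggggggggggggggggg+++++++gggggggggggggggggggggggg
```

The lid's near corner at about (241,212) matches 1.16 rad, past balance. Bringing it back to 0.92 rad.

>>> servo_tool:
  jaw: [1, 1, 1, 1, 1, 1, 1, 1, 1, 1]
  travel:
    - [-0.1, -4, 1.5]
    - [-0.1, -9, 3.4]
    - [-0.2, -15, 5.9]
    - [-0.3, -21, 8.6]
    - [-0.4, -27, 11.5]
    - [-0.5, -33, 14.7]
    - [-0.7, -39, 18]
    - [-0.8, -44, 21.2]
    - [-0.9, -48, 23.8]
    - [-1, -50, 25]
  yaw: [0, 0, 0, 0, 0, 0, 0, 0, 0, 0]

```text
clock: 21.6
ee_pos: [532.9, 59.8, 252.3]
ee_rot: [-1.988, -2.396, -0.04]
ft_force: [1.4, 6.9, -1.9]
grip_width: 9.9
gripper_force: 61.7
```

>>> servo_tool:
  jaw: [1, 1, 1, 1, 1, 1, 1, 1, 1, 1]
  travel:
    - [0, 0, 0]
    - [0, 0, 0]
    - [0, 0, 0]
    - [0, 0, 0]
    - [0, 0, 0]
    - [0, 0, 0]
    - [0, 0, 0]
    - [0, 0, 0]
    - [0, 0, 0]
    - [0, 0, 0]
  yaw: [0, 0, 0, 0, 0, 0, 0, 0, 0, 0]

```text
clock: 22.43
ee_pos: [533.2, 59.9, 252.6]
ee_rot: [-1.988, -2.397, -0.04]
ft_force: [-1.6, 5.7, 0.8]
grip_width: 9.9
gripper_force: 62.0
```

```bash
cat > end.py <<'E'
from m import *
s=read_state();e=np.array(s["ee_pos"]);H=np.array([658.5,83.2,102]);w=np.array([.9826,.1857,0])
b=e+[0,0,38.5];print(s["clock"],e.round(1),"F",np.round(s["ft_force"],1),"w",s["grip_width"],s["gripper_force"],"ang",np.arctan2(b[2]-102,(H-b)@w)-.056,"rad",np.hypot(b[2]-102,(H-b)@w))
v=np.array([-.1857,.9826,0])
for t in(.8,.87,.92,.97,1.03):
    R=lambda r,h,y:H+v*y-w*(r*np.cos(t)-h*np.sin(t))+np.array([0,0,r*np.sin(t)+h*np.cos(t)])
    print(t,proj(S,[R(182,25,120),R(182,0,120)]).round(1).tolist())
for n,p in(("T",T),("S",S)):
    for o in outline_of(p,"mug_middle")[:3]:
        ys,xs=np.where(o["pixels"]);print(n,round(o["conf"],2),np.round(o["bbox"],1),xs.mean().round(1),ys.mean().round(1))
for th,z in(("multimeter",15),("screwdriver",15),("side_cutters",5)):
    for o in outline_of(T,th)[:1]:print(th,np.round(o["bbox"]))
g=S["pixels"].astype(int)
for y in range(205,262,4):print(y,"".join("#" if g[y,x].sum()<150 else "+" if g[y,x].sum()<300 else "w" if g[y,x].min()>195 else "g" if np.ptp(g[y,x])<22 else "." for x in range(215,325)))
E
python3 end.py
```

```text
22.5333 [533.2  59.9 252.6] F [-0.6  6.   0.4] w 9.333949891699316 62.02597618103027 ang 0.9217743934923186 rad 228.01539327643664
0.8 [[269.1, 229.3], [278.0, 239.0]]
0.87 [[264.0, 225.0], [273.3, 234.2]]
0.92 [[260.1, 222.2], [269.9, 230.9]]
0.97 [[256.2, 219.5], [266.2, 227.8]]
1.03 [[251.3, 216.6], [261.8, 224.3]]
T 0.9 [359.5 212.4 402.9 253.5] 382.0 234.0
T 0.66 [455.2 263.2 493.2 299.5] 472.2 279.1
S 0.69 [413.1 214.4 444.4 258.1] 426.5 237.2
S 0.67 [331.6 193.5 376.9 245.2] 353.3 222.4
multimeter [151. 236. 195. 296.]
side_cutters [393. 278. 430. 324.]
205 ##########+...........................................................wwwwwgggggggg++ggg......................
209 ##########+.......................................................gggggggggggggggg+g..........................
213 ##########+..................................................gggggggggggggggggggg.............................
217 ##########+.............................................gggggggggggggggggggggg................................
221 ###########++..++++++++++++++.......................gggggggggggg+++++
[... 491 characters left out ...]
..........
241 +++++++++++++++++++++++++++++++gggggggggggggggggggggggggg.....................................................
245 +++++++++++++++++++++++++++++gggggggggggggggggg+++gg..........................................................
249 ++++++++++++++++...........gggggggggggggggg+++++ggg.gg++gggggggggggggg.gggg...................................
253 +++....................ggggggggggggggggg+gggggg++++++++++gggggggggggggggggg+++++++ggggggggggggg...............
257 ....................ggggggggggggggggg+ggggg++++++++++++++ggggggggggggggggggg++++++++++gggggggggggggggggggggggg
261 .................ggggggggggggggggg......g++++++++++++++++ggggggggggggggggggggggg++++++++++gggggggggggggggggggg
```

```bash
python3 - <<'E'
from m import *
print(tri((382,234),(353.3,222.4)), read_state()["clock"])
print(sign_off())
E
```

```text
(array([ 526.1, -182.5,  140.9]), array([0.7])) 22.8833
the job is handed in; nothing more can be done
None
```

I've handed in the job at about 23 s of the 64 s allowed. The mug hangs by its handle on the near peg, and the cover was raised to about 1.16 rad, then brought back and is held at about 0.92 rad. I steered clear of the multimeter, screwdriver and side cutters; the final check found the multimeter and cutters in place but didn't pick up the screwdriver.

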